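Seat a gauge rod between bench centres and hold a sprung probe on its marked collar

ROBOT

A 6-joint arm with a two-finger parallel gripper is mounted at the origin on the work surface. World frame = base frame: x ahead of the robot, y to its left, z up, the work surface at z = 0. Lengths are in m, angles in rad, forces in N, time in s.
With the tool pointing down it reaches from about 0.4 to 0.825 m from the base axis. Payload 7 kg.
Tool frame: the origin (TCP) lies at the very end of the fingers, on their centre line; the grasp point (between the pads) lies 19 mm behind it; z points along the fingers, y is the line along which they close (so a half turn about z gives the same grasp; the last joint's range is limited). The gripper opens to 88 mm and grips with 3 to 60 N. Pads are 19 mm wide; open, the fingers measure 130 mm over their backs; the gripper's body (78 mm by 193 mm) begins 47 mm behind the grasp point.
Start: joints at [1.61, 0.359, 0.012, 0, -1.224, -0.288], TCP at [0.166, 0.654, 0.227] pointing down, gripper open.
Joint ranges: [-3.07, 3.07], [-1.43, 2.12], [-1.02, 1.25], [-3.03, 1.67], [-3.05, -0], [-3.03, 3.03]. Speed limits (rad/s): [2.39, 2.39, 3.01, 3.14, 3.14, 3.14].

INTERFACE

Orientations are given as [roll, pitch, yaw] about the fixed x, y, z axes, in that order (R = Rz(yaw) Ry(pitch) Rx(roll)).
In Python, from station import arm, grab_frame gives the robot as it stands.
- The arm moves only by the tool jog_arm, never from a script. Its argument "deltas" is a list that holds one entry, the list of rows, each a list of 4 numbers: the shift along the tool's x, y, z in units of 60 mm (1.0 is 60 mm), then the turn about the tool's z in units of 5 degrees (1.0 is 5 degrees). A call has 1 to 8 rows; each row is the pose to reach, as a shift and turn from the pose commanded when the call began, along the tool's axes at that moment; what a row does not reach only later rows make up. A row lasts 1/8 s, in which the tool goes at most 62.5 mm and 10.7 degrees, less where a joint would pass 70% of its speed; a pose out of reach is approached as far as the arm can. A call with a gripper value outside its range is refused whole. "grip" is the finger opening in mm, from 0 to 87.6, set as the call begins (left out, the last holds). The fingers move at their own pace and stop on an object; "squeeze" is the grip in N (left out, the last holds). Time passes only in rows, so rows that repeat a pose let the fingers close. It gives the time, the measured TCP pose, the force, the opening and the grip force at its end, in the units of the state.
- arm.get_state(): the state, without advancing time (a new reading comes with each control period).
- grab_frame(name): name is "scene" or "side" or "wrist"; returns a dict with "img" (400x640x3 uint8, red, green, blue), "vfov" (degrees; the focal length in pixels is half the picture's height over the tangent of half this angle, whatever the lens; pixels are square), "cx", "cy" (the principal point, pixels), "xyz" and "rotation" of the camera in the world. Camera axes: x right, y down, z forward; pixel columns grow to the right and rows downward; lengths in m; the calibration is good to about 2 mm. A picture is of the moment at which its call begins. There is no depth.
- arm.job_done(): hands the job in; it is judged then, once.
The state is a dict: "t": time; "q": joint angles; "qd": joint speeds; "joint_efforts": joint torques, N m; "eef_pos": TCP position; "ee_rot": TCP orientation; "force": force on the tool from outside, world axes, zero at the start; "moment": the same for the moment, N m; "width": finger opening in m; "gripper_force": force on a finger pad.
Only numpy, scipy, OpenCV 4.12 (cv2) and the standard library are available. Lean on these libraries where they do the work, as an engineer would, in place of code of your own. Each camera call takes 0.05 s, during which the arm holds its last target. There are 200 camera calls.

TASK

Lay the gauge rod from its cradle in the V-rests between the two cones of the bench centres and slide the tailstock up until the rod is held fully home on both cones. Then take the probe from its block and hold it upright on top of the collar, its tip on the black line and its broad sides parallel to the rod, pressing lightly so that the sprung tip is about half pushed in. Finish while still holding it there, and leave the other tools alone.

Things in the scene. Friction and masses are not known exactly. Their poses are not given: they have to be found in the camera images.
- centres: Bench centres, the fixture in mid-bench: dark steel base 90 x 330 x 20 mm, fixed. y is the axis of the centres, from headstock to sliding tailstock; z up; origin on the bench under the seated rod's middle. Two steel cones (60 degrees, 14 mm at the root) face each other 90 mm up. The fixed headstock, a grey block 60 mm across, top at 120 mm, spans y -128 to -98 mm.
- rests (a point): Where the middle of the seated rod lies, midway between the V-rests, 90 mm up. The two V-rests of the centres, 54 mm either side along y (10 mm thick along y, V open upward about 34 mm wide), carry the rod with its axis 90 mm up, so that the tailstock can be slid up to it. Between them there is free room down to the base.
- head_tip (a point): Tip of the headstock's fixed cone, at y = -81.4 mm, height 90 mm.
- tail_tip (a point): Tip of the tailstock's cone, which points to the headstock; moves with the tailstock; at y = 131.4 mm, height 90 mm at joint value 0.
- tail_grip (a point): Point to grip on the tailstock: in the steel fin that stands on its block, 14 mm thick across the axis, 36 mm long along it, from 120 to 160 mm height; the point lies mid-fin at 145 mm height, at y = 170 mm at joint value 0. The block below is 60 mm across the axis by 45 mm along it.
- tail (a joint): Tailstock slide (m): 0 = fully back, grows along -y of the centres towards the headstock, stop at 0.058. Starts at 0 to 0.012 (at least 200 mm between the cone tips); about 0.050 with the rod seated on both cones. Friction, about 3 N, holds it where it is left; pushing the rod along its rests too takes about 5 to 10 N.
- rod: Steel gauge rod, 20 mm diameter, 180 mm long, about 0.55 kg; in its middle a collar 36 mm in diameter, 22 mm wide, with a narrow black line round it, the marked spot. Origin on the axis, mid-collar; y along the axis; same both ways round. Each end has a centre hole 10 mm wide, 12 mm deep (a cone goes 8.6 mm in). Starts level in the cradle, axis 50 mm above the bench.
- cradle: Pine cradle with two V-saddles at y = -54 and +54 mm, base 70 x 150 x 12 mm, origin on the bench under its middle, y along the rod. Stays put; on either side of the bench.
- stand: Pine block 70 x 70 x 50 mm with a 23 mm upright hole in which the probe stands; origin on the bench under its middle. Stays put; on the other side of the bench from the cradle.
- probe: Hand probe, 0.2 kg: grey box body 24 (x) x 44 (y) x 80 (z) mm with a dark nose 18 mm in diameter reaching 18 mm below it and a sprung steel tip. Origin at the centre of the box's underside, z up along it; x is square to the two broad 44 mm faces. It starts upright in the stand with its underside on the stand's top (50 mm high).
- tip (a point): Lowest point of the probe's sprung ball tip (10 mm ball), on the probe's axis, 36 mm below its origin when out; moves up with the tip.
- plunger (a joint): How far the probe's tip is pushed in (m): 0 = out, 0.012 = bottomed. Spring: about 1.6 N to start, 4 N at half (0.006), 6.4 N at the bottom.
- spanner: Blue spanner 170 mm long lying near the robot, origin under it. Leave alone.
- ratchet: Cast steel ratchet handle about 215 mm long, lying beyond the centres. Leave alone.
- washer_a: Steel washer 44 mm across, 5 mm thick, beyond the centres to the right. Leave alone.
- washer_b: Dark washer 44 mm across, 5 mm thick, near the robot. Leave alone.
- hammer_head: Black rubber hammer head 52 mm in diameter, 90 mm long, lying at the far left. Leave alone.
- socket: Steel socket 32 mm in diameter, 38 mm high, standing left beyond the tailstock. Leave alone.
- bolt: Hex bolt standing on its head, 34 mm across, 72 mm high, far right. Leave alone.
Things that resemble listed ones, but are neither listed nor needed, are in the scene too. What is meant by the probe is not purple, and is the smaller of those in its own colour.

How it is judged:
By the outcome, as a careful person would: the job done as asked, in the order asked, and still so for the second after the job is handed in, while the arm keeps its last pose, push and grip.
It also fails if it takes over 67 s, if anything falls off the work surface, if the arm or the gripper's body presses on something with over 40 N, if the wrist force passes 120 N, or if a joint passes its speed limit or range.

## Working session

There is one attempt and no reset: what is moved stays moved. The work goes in short steps, Python scripts to look and compute and a tool call to move; the robot and the scene stay as the last step left them, time stands still between calls to the robot, and variables do not carry over. Pictures are saved under pics/ and viewed, at most 10 in all, crops included, and the job is handed in when it is done.

Besides the shell and the picture viewer there is one more tool, called after ">>>" as name(argument=value, ...) on one line, values as JSON. jog_arm: Moves the arm, as the interface text tells. Its arguments: {"type":"object","properties":{"deltas":{"type":"array"},"grip":{"type":"number"},"squeeze":{"type":"number"}},"required":["deltas"]}

```bash
ls; mkdir -p pics; python3 - <<'E'
from station import arm, grab_frame
import cv2,json,numpy as np
for n in ("scene","side","wrist"):
    f=grab_frame(n); cv2.imwrite(f"pics/{n}0.png",f["img"][:,:,::-1]); print(n,f["vfov"],f["cx"],f["cy"],np.round(f["xyz"],4),np.round(f["rotation"],4).tolist())
print(arm.get_state())
E
```

```text
pics
scene 46.379162553919144 320.97000015563736 193.57354398032265 [ 1.0497 -0.3683  1.1107] [-2.5954, 0.0077, 0.8668]
side 44.43573949163728 318.4224950062261 197.4179648127394 [-0.0243 -0.6304  0.851 ] [-2.2524, -0.021, -0.6985]
wrist 59.85443488715977 320.246311462656 200.93712402904598 [0.2349 0.6349 0.3838] [2.8694, -0.0017, -1.8197]
{'t': 0.15, 'q': array([ 1.61009910e+00,  3.59245935e-01,  1.12718264e-02, -2.37509586e-04,
       -1.22409503e+00, -2.88126432e-01]), 'qd': array([-0.00075835, -0.00150387,  0.00251327, -0.00153329, -0.00172215,
        0.00021083]), 'joint_efforts': array([-1.39063708e-03, -5.83274603e+01,  2.93292528e+01,  7.00123474e+00,
        8.80908425e-03, -1.05599743e-04]), 'eef_pos': array([0.16615217, 0.6538547 , 0.22582683]), 'ee_rot': array([ 3.14030886e+00, -1.47608488e-04, -2.48904407e-01]), 'force': array([-0.11464912,  0.1544006 , -0.48159949]), 'moment': array([-0.05171335,  0.01094084,  0.01873355]), 'gripper_force': 0.0, 'width': 0.087692421535568}
```

View pics/scene0.png

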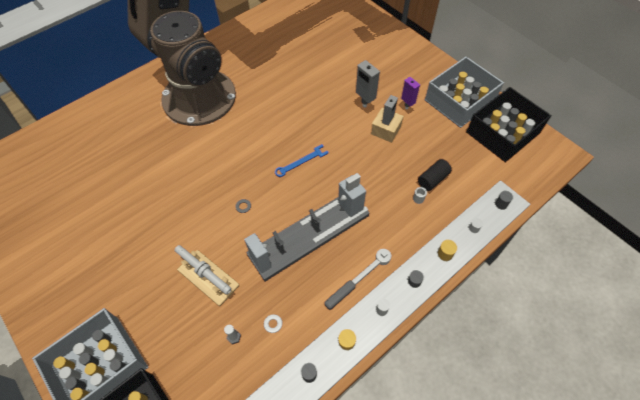

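View pics/side0.png

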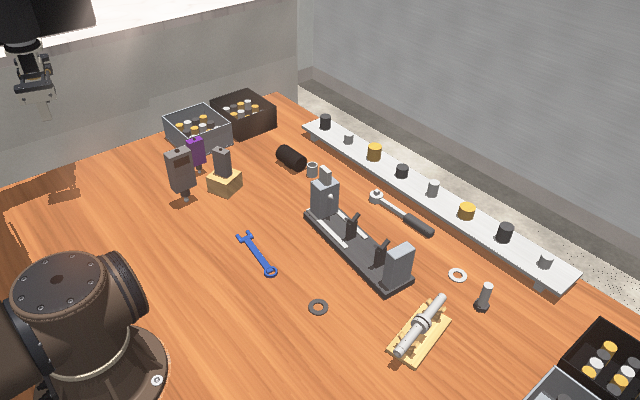

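The scene picture has the rod in its cradle at (205,270) and the centres from (255,255) to (355,195). The probe candidates in scene are a grey body in the stand at (390,108), a larger grey one at (367,82) and a purple one at (411,92). In side they are at (222,165), (180,172) and (196,153). The one in the pine stand is grey and the smaller of the two greys, so it is the probe meant. I'll confirm it in an enlarged crop.

```bash
cat > h.py <<'E'
import numpy as np, cv2
from scipy.spatial.transform import Rotation as R
def K(f):
    F=200/np.tan(np.radians(f["vfov"])/2); return F
def rot(f): 
    r=np.array(f["rotation"]); return r if r.shape==(3,3) else R.from_euler("xyz",r).as_matrix()
def ray(f,p):
    F=K(f); d=np.array([(p[0]-f["cx"])/F,(p[1]-f["cy"])/F,1]); return np.array(f["xyz"]),rot(f)@d
def onz(f,p,z):
    o,d=ray(f,p); return o+d*(z-o[2])/d[2]
def tri(*fp):
    A=0;b=0
    for f,p in fp:
        o,d=ray(f,p); d=d/np.linalg.norm(d); M=np.eye(3)-np.outer(d,d); A=A+M; b=b+M@o
    x=np.linalg.solve(A,b); return x,[np.round((proj(f,x)-p),1).tolist() for f,p in fp]
def proj(f,X):
    c=rot(f).T@(np.array(X)-f["xyz"]); return np.array([c[0]/c[2]*K(f)+f["cx"],c[1]/c[2]*K(f)+f["cy"]])
E
python3 - <<'E'
import cv2,numpy as np
s=cv2.imread("pics/scene0.png"); d=cv2.imread("pics/side0.png")
def c(im,x,y,w,h,W,H): return cv2.resize(im[y:y+h,x:x+w],(W,H),interpolation=cv2.INTER_CUBIC)
top=np.hstack([c(s,340,50,100,75,400,300),c(d,150,125,100,75,400,300)])
bot=np.hstack([c(s,170,170,200,150,400,300),c(d,290,160,200,150,400,300)])
cv2.imwrite("pics/m1.png",np.vstack([top,bot]))
E
```

```text
(no output)
```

View pics/m1.png

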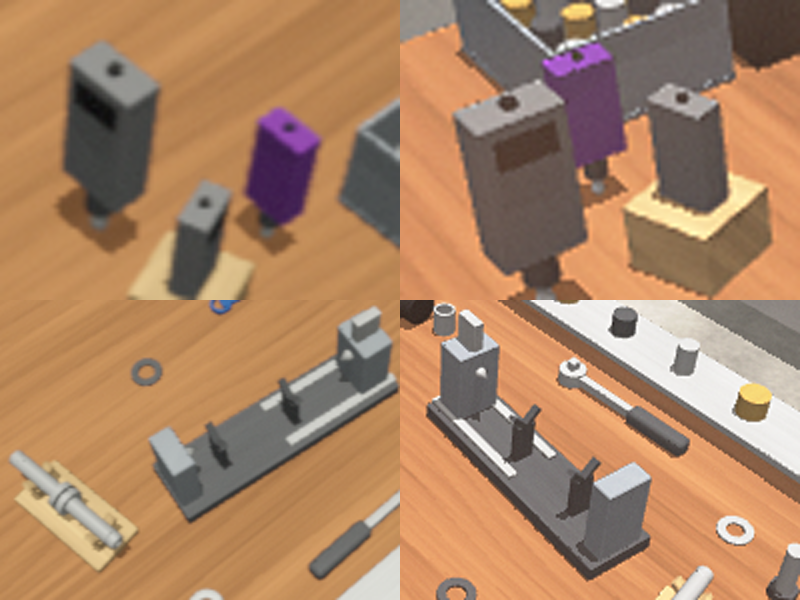

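The grey probe in the pine stand is clearly the smaller of the two greys, and its top dot is at scene (391,100.8) and side (220.5,149.5). Next I'll get coarse poses.

```bash
python3 - <<'E'
from station import grab_frame
from h import *
s=grab_frame("scene"); d=grab_frame("side")
print("probe top",tri((s,(391,100.75)),(d,(220.5,149.5))))
print("collar",tri((s,(203.5,269)),(d,(421,322))), onz(s,(203.5,269),.05))
for p in [(177,248.5),(228.5,291)]: print("rod end scene",onz(s,p,.05))
for p in [(443,297),(400,353)]: print("rod end side",onz(d,p,.05))
m=lambda x,y:(170+x/2,170+(y-300)/2)
n=lambda x,y:(290+(x-400)/2,160+(y-300)/2)
print("head top scene",[onz(s,m(*p),.12)[:2].round(4).tolist() for p in [(151,437),(177,429),(201,465),(174,474)]])
print("head top side",[onz(d,n(*p),.12)[:2].round(4).tolist() for p in [(594,484),(635,464),(650,478),(609,497)]])
print("fin top scene",[onz(s,m(*p),.16)[:2].round(4).tolist() for p in [(350,316),(375,307),(381,315),(356,325)]])
print("fin top side",[onz(d,n(*p),.16)[:2].round(4).tolist() for p in [(459,314),(468,311),(483,321),(474,325)]])
print("block top scene",[onz(s,m(*p),.12)[:2].round(4).tolist() for p in [(337,321),(391,350),(354,363)]])
E
```

```text
probe top (array([0.48628418, 0.35670699, 0.12928839]), [[-0.0, 0.1], [-0.1, -0.1]])
collar (array([ 0.5306127 , -0.31254891,  0.0496491 ]), [[-0.1, 0.1], [-0.2, -0.1]]) [ 0.530633 -0.312171  0.05    ]
rod end scene [ 0.44166017 -0.33262868  0.05      ]
rod end scene [ 0.61604416 -0.29750728  0.05      ]
rod end side [ 0.6149375  -0.30045776  0.05      ]
rod end side [ 0.44569959 -0.33463843  0.05      ]
head top scene [[0.5644, -0.1989], [0.5759, -0.1694], [0.6312, -0.1758], [0.62, -0.2062]]
head top side [[0.5627, -0.1784], [0.6188, -0.1853], [0.6154, -0.2095], [0.5612, -0.2012]]
fin top scene [[0.6087, 0.0732], [0.6188, 0.1052], [0.6321, 0.1028], [0.6231, 0.0701]]
fin top side [[0.612, 0.1006], [0.6246, 0.0986], [0.6253, 0.0717], [0.6115, 0.0722]]
block top scene [[0.585, 0.0743], [0.6606, 0.0968], [0.6447, 0.0495]]
```

```bash
cat >> h.py <<'E'
def goal(st,xyz,yawdeg):
    "deltas from measured pose to tool-down pose"
    Rm=R.from_euler("xyz",st["ee_rot"]).as_matrix(); dv=Rm.T@(np.array(xyz)-st["eef_pos"])/.06
    y=np.degrees(st["ee_rot"][2]); t=(yawdeg-y+180)%360-180
    return np.round(dv,3).tolist(),round(-t/5,3),"z-turn; n rows",int(np.ceil(max(np.linalg.norm(dv)*60/62.5,abs(t)/10.7)))
E
python3 - <<'E'
from station import grab_frame,arm
from h import *
s=grab_frame("scene"); d=grab_frame("side")
print("big",tri((s,(368.75,67.5)),(d,(177,150.75))))
print("purple",tri((s,(412,81.75)),(d,(194.5,139))))
st=arm.get_state()
print(goal(st,(.47,.36,.36),-95))
print(goal(st,(.47,.36,.36),-94))
E
```

```text
big (array([0.37480978, 0.37308695, 0.16261457]), [[-0.0, 0.1], [-0.1, -0.1]])
purple (array([0.46662579, 0.46401977, 0.11648641]), [[-0.1, 0.2], [-0.2, -0.2]])
([6.114, 3.505, -2.226], np.float64(16.149), 'z-turn; n rows', 8)
([6.114, 3.505, -2.226], np.float64(15.949), 'z-turn; n rows', 8)
```

>>> jog_arm(deltas=[[[0.8,0.5,-0.5,2],[1.6,0.9,-1,4],[2.4,1.4,-1.5,6],[3.2,1.9,-2,8],[4.0,2.3,-2.2,10],[4.8,2.8,-2.2,12],[5.6,3.2,-2.2,14],[6.1,3.5,-2.2,16]]])

```text
t: 1.35
eef_pos: [0.4707, 0.3587, 0.3587]
ee_rot: [-3.141, 0.0, -1.652]
force: [0.1, 0.9, -0.0]
width: 0.0874
gripper_force: 0.0
```

```bash
python3 - <<'E'
from station import grab_frame,arm
from h import *
import pickle
st=arm.get_state(); f=grab_frame("wrist"); pickle.dump(f,open("w1.pkl","wb")); cv2.imwrite("pics/w1.png",f["img"][:,:,::-1])
print(st["t"],st["eef_pos"],st["ee_rot"],f["xyz"],f["rotation"],proj(f,(.486,.357,.13)))
# step to look over the centres
print(goal(st,(.60,-.05,.45),-95))
E
```

```text
1.35 [0.47068328 0.35871135 0.35873   ] [-3.14137361e+00  1.96984985e-04 -1.65221506e+00] [0.46318896 0.28523761 0.51680627] [2.86910572e+00 3.95586765e-04 3.06022398e+00] [305.41197873 171.32979092]
([6.614, -2.702, -1.522], np.float64(0.067), 'z-turn; n rows', 8)
```

View pics/w1.png

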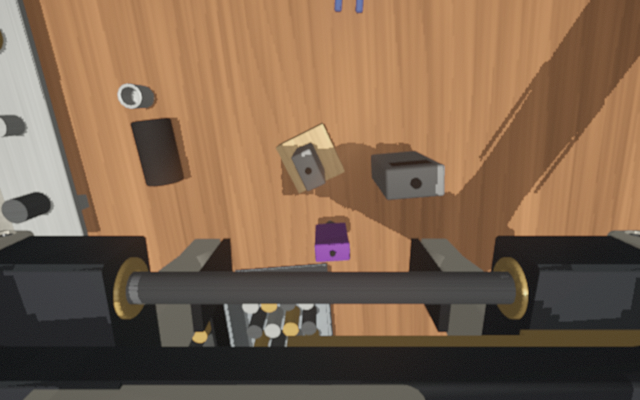

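The probe's top dot is at (309,171) in the wrist view. The big grey probe is at (410,177), the purple one at (332,243), and the stand is turned by about 25°. Next I'll look at the centres from above.

>>> jog_arm(deltas=[[[0.8,-0.3,-0.4,0],[1.7,-0.7,-0.8,0],[2.5,-1.1,-1.2,0],[3.3,-1.5,-1.6,0],[4.2,-1.9,-2.0,0],[5.0,-2.3,-2.3,0],[5.7,-2.6,-2.3,0],[5.7,-2.6,-2.3,0]]])

```text
t: 2.4
eef_pos: [0.6001, 0.0053, 0.4961]
ee_rot: [3.141, -0.0, -1.649]
force: [-0.3, 0.9, -0.6]
width: 0.0878
gripper_force: 0.0
```

```bash
python3 - <<'E'
from station import grab_frame,arm
from h import *
import pickle
st=arm.get_state(); f=grab_frame("wrist"); pickle.dump(f,open("w2.pkl","wb"))
print(st["t"],st["eef_pos"],st["ee_rot"],f["xyz"],f["rotation"])
im=f["img"][:,:,::-1]
cv2.imwrite("pics/w2.png",cv2.resize(im[0:280,160:500],(728,600),interpolation=cv2.INTER_CUBIC))
E
```

```text
2.4 [0.60006061 0.00526472 0.49610139] [ 3.14089761e+00 -4.72014234e-04 -1.64877695e+00] [ 0.59298511 -0.06815886  0.6541971 ] [ 2.86977982e+00 -5.26284826e-04  3.06363593e+00]
```

View pics/w2.png

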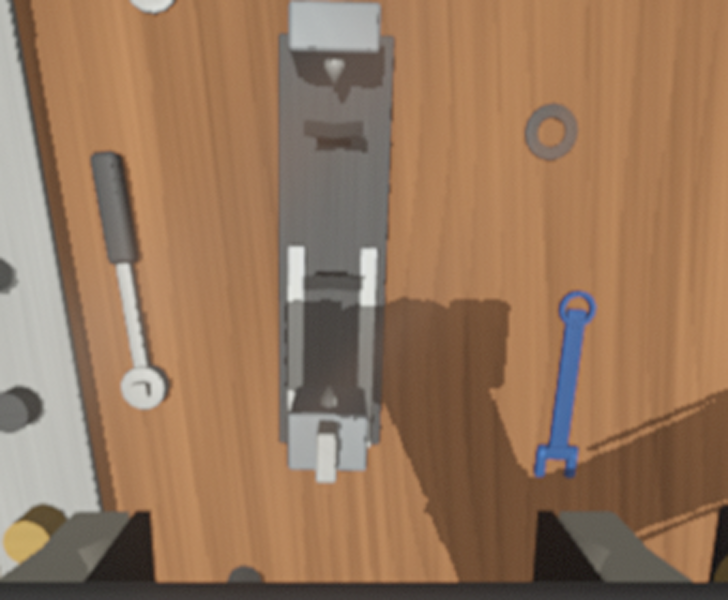

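The view shows the headstock's front top edge at crop (290,50)–(380,51), the head tip at about (336,84), the tail tip at about (329,388), the fin top from (327,434) to (326,482), and the base edges at x≈280 and 392.

```bash
python3 - <<'E'
from station import grab_frame,arm
from h import *
import pickle
f=pickle.load(open("w2.pkl","rb"))
c=lambda x,y:(160+x/728*340,y/600*280)
o=lambda x,y,z:onz(f,c(x,y),z)[:2].round(4)
print("head front edge mid",o(290,50,.12),o(380,51,.12))
print("tips",o(336,84,.09),o(329,388,.09))
print("fin front/back",o(327,434,.16),o(326,482,.16))
print("block front",o(290,416,.12),o(366,418,.12))
print("base top corners",o(279,36,.02),o(393,38,.02),o(280,441,.02),o(379,441,.02))
st=arm.get_state()
# view rod: yaw -168.7, TCP offset so camera looks at rod
print(goal(st,(.55,-.312,.30),-168.7))
E
```

```text
head front edge mid [ 0.6188 -0.1792] [ 0.5603 -0.174 ]
tips [ 0.5904 -0.1615] [0.6132 0.0537]
fin front/back [0.6147 0.0708] [0.6184 0.1056]
block front [0.6427 0.066 ] [0.5866 0.072 ]
base top corners [ 0.6311 -0.2104] [ 0.5436 -0.2022] [0.6631 0.1133] [0.5754 0.1202]
([5.357, 0.416, 3.27], np.float64(14.859), 'z-turn; n rows', 7)
```

>>> jog_arm(deltas=[[[0.8,0.1,0.3,2],[1.6,0.1,0.7,4],[2.4,0.2,1.1,6],[3.2,0.3,1.6,8],[4.0,0.3,2.1,10],[4.8,0.4,2.7,12],[5.35,0.4,3.25,14],[5.35,0.4,3.25,14.8]]])

```text
t: 3.45
eef_pos: [0.5501, -0.3108, 0.2978]
ee_rot: [3.138, -0.005, -2.942]
force: [-0.4, 0.0, 0.4]
width: 0.0878
gripper_force: 0.0
```

```bash
python3 - <<'E'
from station import grab_frame,arm
from h import *
import pickle
st=arm.get_state(); f=grab_frame("wrist"); pickle.dump(f,open("w3.pkl","wb"))
print(st["t"],st["eef_pos"],st["ee_rot"],f["xyz"],f["rotation"])
im=f["img"][:,:,::-1]
cv2.imwrite("pics/w3.png",cv2.resize(im[0:260,180:500],(738,600),interpolation=cv2.INTER_CUBIC))
E
```

```text
3.45 [ 0.55006945 -0.31075616  0.29781707] [ 3.1384586  -0.00504445 -2.94204794] [ 0.47837947 -0.32665549  0.45626226] [ 2.87399476e+00 -2.83673813e-03  1.77037786e+00]
```

View pics/w3.png

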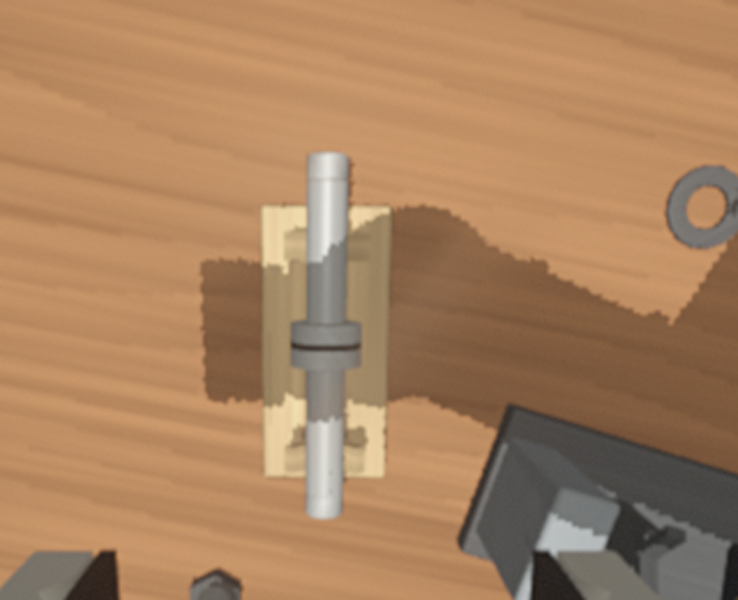

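The rod ends are at crop (328,154) and (324,517), and the collar line's middle is at (326,347). The rod runs nearly along image vertical, so it is well aligned with the tool.

```bash
python3 - <<'E'
from station import grab_frame,arm
from h import *
import pickle
f=pickle.load(open("w3.pkl","rb"))
c=lambda x,y:(180+x/738*320,y/600*260)
a,b=[onz(f,c(*p),z) for p,z in [((328,154),.055),((324.5,517),.055)]]
m=onz(f,c(326,347),.068); m2=onz(f,c(326,347),.05)
ang=np.degrees(np.arctan2(*(a-b)[[1,0]]))
print(a,b,np.linalg.norm(a-b),"mid",(a+b)/2,"line",m,"ang",ang)
st=arm.get_state()
print(goal(st,(m[0],m[1],.034),ang))
print(goal(st,(m[0],m[1],.12),ang))
E
```

```text
[ 0.43786109 -0.33150691  0.055     ] [ 0.61450846 -0.29738838  0.055     ] 0.17991210964373155 mid [ 0.52618478 -0.31444765  0.055     ] line [ 0.52498441 -0.31484432  0.068     ] ang -169.06822464862978
([0.426, 0.004, 4.429], np.float64(0.087), 'z-turn; n rows', 5)
([0.43, 0.006, 2.995], np.float64(0.087), 'z-turn; n rows', 3)
```

>>> jog_arm(deltas=[[[0.2,0,0.8,0.1],[0.3,0,1.6,0.1],[0.4,0,2.4,0.1],[0.4,0,3.1,0.1],[0.4,0,3.7,0.1],[0.4,0,4.1,0.1],[0.4,0,4.4,0.1],[0.4,0,4.4,0.1]]])

```text
t: 4.5
eef_pos: [0.528, -0.3145, 0.0368]
ee_rot: [3.141, -0.002, -2.944]
force: [-0.9, 0.5, 0.4]
width: 0.0879
gripper_force: 0.0
```

>>> jog_arm(deltas=[[[0,0,0,0],[0,0,0,0],[0,0,0,0],[0,0,0,0],[0,0,0,0],[0,0,0,0]]], grip=20, squeeze=40)

```text
t: 5.25
eef_pos: [0.5278, -0.314, 0.0373]
ee_rot: [3.14, -0.0, -2.946]
force: [-1.7, 5.1, 3.2]
width: 0.0354
gripper_force: 40.0
```

>>> jog_arm(deltas=[[[0,0,-0.2,0],[0,0,-0.6,0],[0,0,-1.1,0],[0,0,-1.6,0],[0,0,-2.1,0],[0,0,-2.5,0],[0,0,-2.7,0],[0,0,-2.7,0]]])

```text
t: 6.25
eef_pos: [0.5282, -0.3153, 0.1999]
ee_rot: [-3.141, 0.001, -2.946]
force: [0.2, 0.5, -4.9]
width: 0.0351
gripper_force: 40.0
```

```bash
python3 - <<'E'
from station import grab_frame,arm
from h import *
st=arm.get_state(); print(st["eef_pos"],st["ee_rot"],st["force"],st["moment"],st["width"],st["gripper_force"])
u=np.array([.0976,.9952]); t=np.array([.601,-.0785])+.012*u
print(goal(st,(*t,.20),-95.6))
E
```

```text
[ 0.52824419 -0.3153492   0.19993073] [-3.14137543e+00  8.43739813e-04 -2.94552149e+00] [ 0.18685852  0.48162514 -4.89893957] [ 0.0985225  -0.17525301 -0.03447092] 0.035097431495562416 39.99774634838104
([-2.016, 3.827, -0.0], np.float64(-14.633), 'z-turn; n rows', 7)
```

>>> jog_arm(deltas=[[[-0.3,0.5,0,-1.8],[-0.6,1.1,0,-3.7],[-0.9,1.7,0,-5.6],[-1.2,2.3,0,-7.5],[-1.5,2.9,0,-9.5],[-1.8,3.4,0,-11.5],[-2.0,3.8,0,-13.3],[-2.0,3.8,0,-14.6]]])

```text
t: 7.25
eef_pos: [0.6011, -0.0664, 0.1976]
ee_rot: [3.139, -0.0, -1.665]
force: [0.7, -0.4, -4.6]
width: 0.0353
gripper_force: 40.0
```

```bash
python3 - <<'E'
from station import grab_frame,arm
from h import *
import pickle
st=arm.get_state(); print(st["t"],st["eef_pos"],st["ee_rot"],st["moment"])
F={n:grab_frame(n) for n in("scene","side","wrist")}; pickle.dump(F,open("f4.pkl","wb"))
def c(n,x,y,w,h,W,H): return cv2.resize(F[n]["img"][y:y+h,x:x+w,::-1],(W,H),interpolation=cv2.INTER_CUBIC)
top=np.hstack([c("scene",230,140,160,150,400,375),c("side",290,140,160,150,400,375)])
bot=np.hstack([c("wrist",180,0,280,157,400,225),np.zeros((225,400,3),np.uint8)])
cv2.imwrite("pics/m4.png",np.vstack([top,bot]))
E
```

```text
7.25 [ 0.60111484 -0.06639516  0.19760453] [ 3.13888699e+00 -1.87645389e-04 -1.66484820e+00] [-0.02515139  0.03132394 -0.00243348]
```

View pics/m4.png

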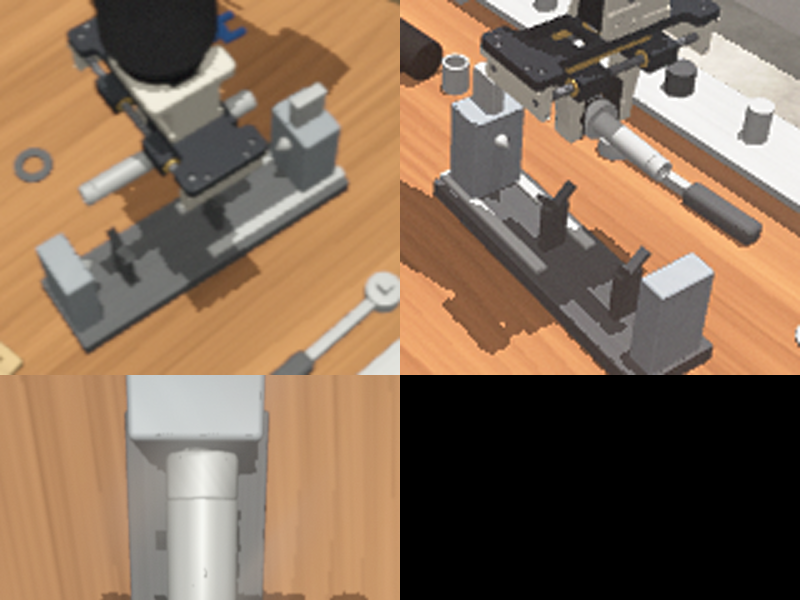

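The wrist crop shows the rod end at rows 450–455 (cols 168–238) and the headstock's front top edge from (129,436) to (264,439). The rod is level in the gripper, and I'll measure its offset from the headstock.

```bash
python3 - <<'E'
from station import arm
from h import *
import pickle
F=pickle.load(open("f4.pkl","rb")); f=F["wrist"]
c=lambda x,y:(180+x*.7,(y-375)*157/225)
a,b=[onz(f,c(*p),.12) for p in [(129,437),(264,440)]]
print("head edge",a,b,np.linalg.norm(a-b),"ang",np.degrees(np.arctan2(*(a-b)[[1,0]])),(a+b)/2)
e=onz(f,c(203,452),.194); print("rod end",e)
print("rod sides axis",onz(f,c(203,495),.190),onz(f,c(203,590),.190), onz(f,c((168+238)/2,500),.185))
# base sides at z=.02
print("base",[onz(f,c(*p),.02)[:2] for p in [(128,450),(132,595),(267,450),(264,595)]])
# scene/side measurement
s=F["scene"];d=F["side"]
m=lambda x,y:(230+x*.4,140+y*.4); n=lambda x,y:(290+(x-400)*.4,140+y*.4)
print("head top corners tri:")
print(tri((s,m(92,293)),(d,n(713,259)))) 
print(tri((s,m(63,235)),(d,n(690,253))))
for nm,ps,z in [("head s",[(39,241),(63,235),(98,287),(74,300)],.12)]:
    print(nm,np.mean([onz(s,m(*p),z) for p in ps],0))
print("head d",np.mean([onz(d,n(*p),.12) for p in [(639,287),(695,254),(714,259),(660,292)]],0))
st=arm.get_state(); print(st["eef_pos"])
E
```

```text
head edge [ 0.61936972 -0.1805262   0.12      ] [ 0.56059555 -0.17353589  0.12      ] 0.05918840855698552 ang -6.7826148142109774 [ 0.58998263 -0.17703105  0.12      ]
rod end [ 0.58920635 -0.1618105   0.194     ]
rod sides axis [ 0.590347   -0.14975816  0.19      ] [ 0.59324626 -0.1199366   0.19      ] [ 0.59043253 -0.14847879  0.185     ]
base [array([ 0.63241348, -0.1898961 ]), array([ 0.64216021, -0.09970406]), array([ 0.54557283, -0.18135813]), array([ 0.55325001, -0.0908997 ])]
head top corners tri:
(array([ 0.63370688, -0.19146944,  0.11356011]), [[-0.8, 1.3], [-1.3, -0.9]])
(array([ 0.58968882, -0.19053841,  0.15236288]), [[-2.3, 3.8], [-4.0, -2.9]])
head s [ 0.5983899  -0.18943417  0.12      ]
head d [ 0.59195422 -0.19103135  0.12      ]
[ 0.60072028 -0.06811784  0.19809171]
```

>>> jog_arm(deltas=[[[-0.05,-0.01,0.1,0.06],[-0.14,-0.04,0.3,0.06],[-0.14,-0.04,0.6,0.06],[-0.14,-0.04,0.9,0.06],[-0.14,-0.04,1.1,0.06],[-0.14,-0.04,1.2,0.06],[-0.14,-0.04,1.2,0.06],[-0.14,-0.04,1.2,0.06]]])

```text
t: 8.4
eef_pos: [0.6052, -0.0602, 0.1282]
ee_rot: [-3.14, 0.0, -1.676]
force: [-0.0, -0.4, -4.8]
width: 0.0353
gripper_force: 40.0
```

```bash
python3 - <<'E'
from station import grab_frame,arm
from h import *
import pickle
st=arm.get_state(); print(st["t"],st["eef_pos"],st["ee_rot"],st["force"],st["moment"])
F={n:grab_frame(n) for n in("scene","side","wrist")}; pickle.dump(F,open("f5.pkl","wb"))
def c(n,x,y,w,h,W,H): return cv2.resize(F[n]["img"][y:y+h,x:x+w,::-1],(W,H),interpolation=cv2.INTER_CUBIC)
top=np.hstack([c("scene",240,170,120,112,400,375),c("side",310,165,120,112,400,375)])
bot=np.hstack([c("wrist",180,0,280,157,400,225),np.zeros((225,400,3),np.uint8)])
cv2.imwrite("pics/m5.png",np.vstack([top,bot]))
E
```

```text
8.4 [ 0.60515152 -0.06015155  0.12822288] [-3.14045912e+00  1.41971199e-04 -1.67642399e+00] [-0.02917036 -0.43406455 -4.81681704] [ 0.12365944 -0.109235    0.00710873]
```

View pics/m5.png

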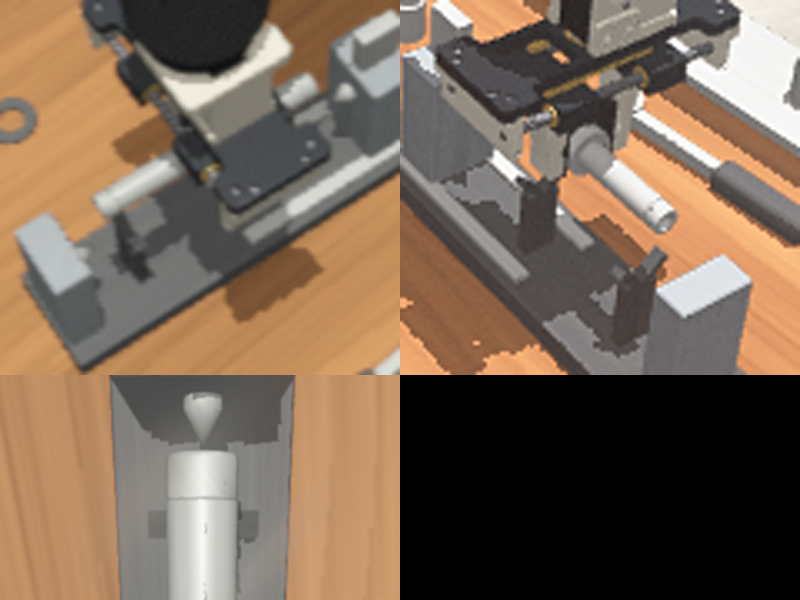

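The wrist view shows the cone tip at (204,445) and the rod end at (203,452). Both V-rest arms are symmetric about the rod, at 148–167 and 238–258. It is aligned with about a 7 mm gap, so I'll lower it.

>>> jog_arm(deltas=[[[0,0,0.12,0],[0,0,0.25,0],[0,0,0.34,0],[0,0,0.4,0],[0,0,0.4,0],[0,0,0.4,0]]])

```text
t: 9.3
eef_pos: [0.6048, -0.0602, 0.1037]
ee_rot: [-3.141, -0.0, -1.676]
force: [-0.3, 0.6, -4.7]
width: 0.0349
gripper_force: 40.0
```

>>> jog_arm(deltas=[[[0,0,0.02,0],[0,0,0.02,0],[0,0,0.02,0]]])

```text
t: 9.68
eef_pos: [0.6047, -0.0602, 0.1024]
ee_rot: [-3.141, 0.0, -1.676]
force: [0.1, 0.2, -4.7]
width: 0.0349
gripper_force: 40.0
```

I had the sign wrong: the axis is 12.7 mm above the TCP, so it still needs to go about 25 mm lower. I'll also shift 4 mm toward the headstock.

>>> jog_arm(deltas=[[[0.03,0,0.1,0],[0.06,0,0.2,0],[0.06,0,0.3,0],[0.06,0,0.36,0],[0.06,0,0.36,0],[0.06,0,0.36,0]]])

```text
t: 10.42
eef_pos: [0.6044, -0.0637, 0.0809]
ee_rot: [-3.141, -0.0, -1.676]
force: [0.6, 0.2, -4.6]
width: 0.0354
gripper_force: 40.0
```

>>> jog_arm(deltas=[[[0,0,0.02,0],[0,0,0.04,0],[0,0,0.06,0],[0,0,0.06,0]]])

```text
t: 10.92
eef_pos: [0.6043, -0.0637, 0.078]
ee_rot: [-3.141, -0.0, -1.676]
force: [-3.4, 1.8, 5.3]
width: 0.0351
gripper_force: 40.0
```

>>> jog_arm(deltas=[[[0,0,0,0],[0,0,0,0],[0,0,0,0],[0,0,0,0]]], grip=80)

```text
t: 11.42
eef_pos: [0.6044, -0.0638, 0.0771]
ee_rot: [-3.141, -0.0, -1.676]
force: [0.0, 0.4, -0.0]
width: 0.0696
gripper_force: 0.0
```

```bash
python3 - <<'E'
from station import grab_frame,arm
from h import *
import pickle
st=arm.get_state(); print(st["t"],st["eef_pos"],st["ee_rot"],st["force"],st["width"])
f=grab_frame("wrist"); pickle.dump(f,open("w6.pkl","wb"))
u=np.array([.0993,.9951])
# fin estimate
print(goal(st,(.6043+.0993*.235,-.0637+.9951*.152,.126),-96))
E
```

```text
11.425 [ 0.60443251 -0.06376884  0.077114  ] [-3.14143766e+00 -3.12714159e-05 -1.67644700e+00] [ 0.01450546  0.39434779 -0.01250502] 0.06955503285434582
([-2.549, -0.119, -0.815], np.float64(-0.011), 'z-turn; n rows', 3)
```

>>> jog_arm(deltas=[[[0,0,-0.6,0],[0,0,-1.5,0],[0,0,-2.4,0],[-0.5,0,-2.9,0],[-1.3,0,-2.9,0],[-2.1,0,-2.9,0],[-2.5,0,-2.9,0],[-2.5,0,-2.9,0]]])

```text
t: 12.48
eef_pos: [0.6201, 0.0868, 0.2508]
ee_rot: [3.141, -0.0, -1.674]
force: [-0.2, -0.3, 0.2]
width: 0.0799
gripper_force: 0.0
```

```bash
python3 - <<'E'
from station import grab_frame,arm
from h import *
import pickle
st=arm.get_state(); print(st["t"],st["eef_pos"],st["ee_rot"],st["force"],st["width"])
f=grab_frame("wrist"); pickle.dump(f,open("w7.pkl","wb"))
cv2.imwrite("pics/w7.png",cv2.resize(f["img"][0:260,180:480,::-1],(692,600),interpolation=cv2.INTER_CUBIC))
E
```

```text
12.475 [0.62011057 0.08677109 0.25077829] [ 3.14110024e+00 -3.06039862e-04 -1.67439216e+00] [-0.19639616 -0.29477112  0.15033715] 0.07989429539368205
```

View pics/w7.png

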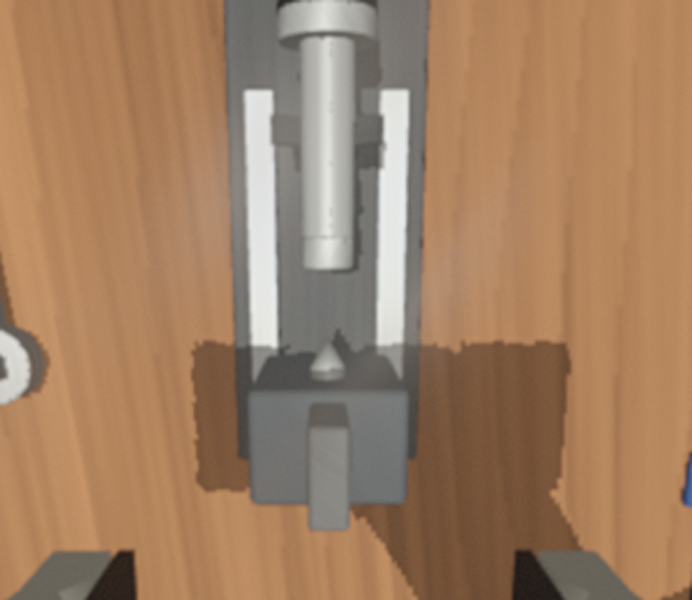

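The rod lies in both V-rests, with its end at crop (329,269) and the tail tip at (329,342) in line with it. The fin's top face runs from (329,434) to (329,528).

```bash
python3 - <<'E'
from station import arm
from h import *
import pickle
f=pickle.load(open("w7.pkl","rb"))
c=lambda x,y:(180+x/692*300,y/600*260)
o=lambda x,y,z:onz(f,c(x,y),z)
print("fin",o(329.5,434,.16),o(329,528,.16)); m=(o(329.5,434,.16)+o(329,528,.16))/2
print("rod end",o(329,268,.094),"tip",o(329,343,.09),"block front/back",o(329,391,.12),o(329,502,.12))
print("line",o(327,3,.108))
st=arm.get_state(); print(goal(st,(m[0],m[1],.128),-95.9))
E
```

```text
fin [0.61533686 0.07297435 0.16      ] [0.61872858 0.10463243 0.16      ]
rod end [0.61003528 0.02394569 0.094     ] tip [0.61295437 0.05281633 0.09      ] block front/back [0.6145566  0.06647581 0.12      ] [0.61888323 0.10886475 0.12      ]
line [ 0.60197087 -0.06263048  0.108     ]
([-0.046, 0.053, 2.047], np.float64(-0.017), 'z-turn; n rows', 2)
```

>>> jog_arm(deltas=[[[-0.03,0,0.5,0],[-0.03,0,1.1,0],[-0.03,0,1.6,0],[-0.03,0,1.95,0],[-0.03,0,2.05,0],[-0.03,0,2.05,0]]])

```text
t: 13.28
eef_pos: [0.6205, 0.0864, 0.1284]
ee_rot: [-3.142, -0.0, -1.677]
force: [0.5, 0.7, 0.5]
width: 0.0798
gripper_force: 0.0
```

>>> jog_arm(deltas=[[[0,0,0,0],[0,0,0,0],[0,0,0,0],[0,0,0,0],[0,0,0,0],[0,0,0,0],[0,0,0,0],[0,0,0,0]]], grip=5, squeeze=40)

```text
t: 14.28
eef_pos: [0.6188, 0.0871, 0.128]
ee_rot: [3.139, -0.001, -1.676]
force: [-5.9, 2.1, 3.9]
width: 0.0137
gripper_force: 40.0
```

>>> jog_arm(deltas=[[[0.08,0.03,0,0],[0.2,0.03,0,0],[0.3,0.03,0,0],[0.4,0.03,0,0],[0.5,0.03,0,0],[0.58,0.03,0,0],[0.58,0.03,0,0]]])

```text
t: 15.15
eef_pos: [0.6152, 0.052, 0.128]
ee_rot: [-3.141, -0.0, -1.677]
force: [4.1, 0.5, -5.4]
width: 0.0137
gripper_force: 40.0
```

>>> jog_arm(deltas=[[[0.03,0,0,0],[0.06,0,0,0],[0.09,0,0,0],[0.12,0,0,0],[0.12,0,0,0]]])

```text
t: 15.78
eef_pos: [0.6146, 0.0459, 0.128]
ee_rot: [-3.141, 0.001, -1.677]
force: [4.4, 5.0, -4.9]
width: 0.0138
gripper_force: 40.0
```

>>> jog_arm(deltas=[[[0.03,-0.02,0,0],[0.06,-0.02,0,0],[0.08,-0.02,0,0],[0.08,-0.02,0,0]]])

```text
t: 16.27
eef_pos: [0.6141, 0.0409, 0.128]
ee_rot: [3.141, 0.001, -1.677]
force: [-0.6, 6.0, -1.6]
width: 0.0137
gripper_force: 40.0
```

>>> jog_arm(deltas=[[[0.03,0,0,0],[0.05,0,0,0],[0.05,0,0,0],[0.05,0,0,0]]])

```text
t: 16.77
eef_pos: [0.6139, 0.038, 0.128]
ee_rot: [3.141, 0.001, -1.677]
force: [-1.5, 6.5, -1.8]
width: 0.0139
gripper_force: 40.0
```

>>> jog_arm(deltas=[[[0.02,0,0,0],[0.04,0,0,0],[0.04,0,0,0],[0.04,0,0,0]]])

```text
t: 17.27
eef_pos: [0.6137, 0.0366, 0.128]
ee_rot: [3.141, 0.002, -1.676]
force: [-0.9, 10.6, -1.7]
width: 0.0141
gripper_force: 40.0
```

>>> jog_arm(deltas=[[[0.02,0,0,0],[0.04,0,0,0],[0.04,0,0,0],[0.04,0,0,0]]])

```text
t: 17.77
eef_pos: [0.6137, 0.036, 0.128]
ee_rot: [3.142, 0.004, -1.676]
force: [-1.8, 17.5, -0.9]
width: 0.014
gripper_force: 40.0
```

>>> jog_arm(deltas=[[[0.02,0,0,0],[0.04,0,0,0],[0.04,0,0,0],[0.04,0,0,0]]])

```text
t: 18.27
eef_pos: [0.6137, 0.0354, 0.128]
ee_rot: [-3.141, 0.006, -1.676]
force: [-3.2, 26.3, -0.6]
width: 0.014
gripper_force: 40.0
```

```bash
python3 - <<'E'
from station import grab_frame,arm
from h import *
import pickle
st=arm.get_state(); print(st["t"],st["eef_pos"],st["ee_rot"],st["force"],st["width"])
F={n:grab_frame(n) for n in("scene","side","wrist")}; pickle.dump(F,open("f8.pkl","wb"))
def c(n,x,y,w,h,W,H): return cv2.resize(F[n]["img"][y:y+h,x:x+w,::-1],(W,H),interpolation=cv2.INTER_CUBIC)
top=np.hstack([c("scene",240,170,120,112,400,375),c("side",310,165,120,112,400,375)])
bot=np.hstack([c("wrist",180,0,280,157,400,225),c("wrist",240,0,160,90,400,225)])
cv2.imwrite("pics/m8.png",np.vstack([top,bot]))
E
```

```text
18.275 [0.61368571 0.03540643 0.12804203] [-3.14092333  0.00643161 -1.67563956] [-3.21318484 26.33044234 -0.61013817] 0.013970447821139122
```

View pics/m8.png

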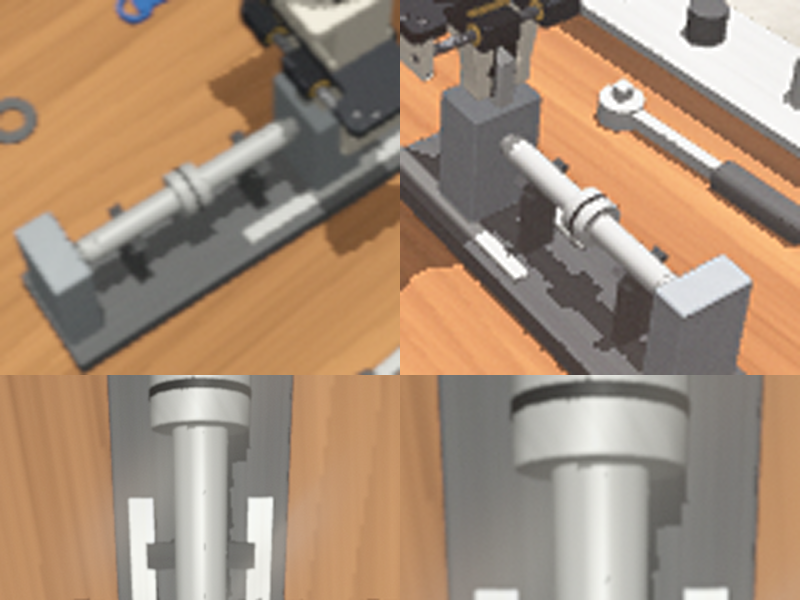

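The rod is seated at both ends: the head end is about 8 mm off the headstock face in scene, and the force has stalled at 26 N. The black line is on top of the collar. I'll relax most of the push and then release.

>>> jog_arm(deltas=[[[-0.04,0,0,0],[-0.07,0,0,0],[-0.07,0,0,0]]])

```text
t: 18.8
eef_pos: [0.6136, 0.036, 0.128]
ee_rot: [3.141, 0.002, -1.676]
force: [-0.9, 8.8, -2.0]
width: 0.014
gripper_force: 40.0
```

>>> jog_arm(deltas=[[[0,0,0,0],[0,0,0,0],[0,0,0,0],[0,0,0,0],[0,0,0,0]]], grip=80)

```text
t: 19.42
eef_pos: [0.6141, 0.0346, 0.1282]
ee_rot: [3.142, -0.0, -1.677]
force: [-0.5, -0.2, -1.0]
width: 0.0588
gripper_force: 0.0
```

>>> jog_arm(deltas=[[[0,0,-0.5,0],[0,0,-1.2,0],[0,0,-1.9,0],[0.4,0,-2.3,0],[0.8,0,-2.5,0],[1.1,0,-2.5,0],[1.1,0,-2.5,0],[1.1,0,-2.5,0]]])

```text
t: 20.42
eef_pos: [0.6069, -0.0308, 0.2772]
ee_rot: [3.14, -0.0, -1.677]
force: [-0.3, 0.2, 1.0]
width: 0.0799
gripper_force: 0.0
```

```bash
python3 - <<'E'
from station import grab_frame,arm
from h import *
import pickle
st=arm.get_state(); print(st["t"],st["eef_pos"],st["ee_rot"],st["force"],st["width"])
F={n:grab_frame(n) for n in("scene","side","wrist")}; pickle.dump(F,open("f9.pkl","wb"))
f=F["wrist"]
g=pickle.load(open("w1.pkl","rb"))
a=cv2.resize(f["img"][0:230,220:440,::-1],(500,523),interpolation=cv2.INTER_CUBIC)
b=cv2.resize(g["img"][110:205,265:355,::-1],(300,317),interpolation=cv2.INTER_CUBIC)
b=cv2.copyMakeBorder(b,0,523-317,0,0,cv2.BORDER_CONSTANT)
cv2.imwrite("pics/m9.png",np.hstack([a,b]))
E
```

```text
20.425 [ 0.60686469 -0.0307701   0.27723282] [ 3.14024084e+00 -2.41123734e-04 -1.67676785e+00] [-0.27448873  0.17421126  1.00014061] 0.07992339609351146
```

View pics/m9.png

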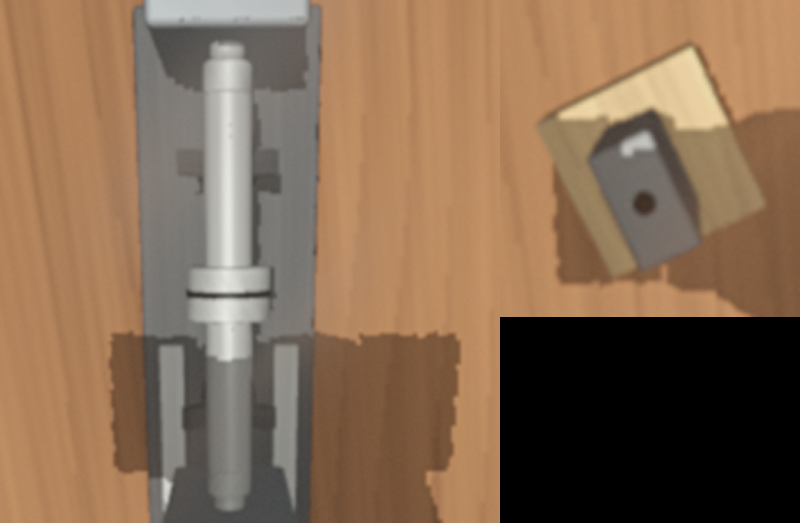

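The rod's small ends sit on both cones, with the root of each cone visible at crop (228,48) and (229,505). The collar line is at (229,294). In the right crop the probe's top face has corners (589,160), (640,268) and (699,246), with the dot at (644,203).

```bash
python3 - <<'E'
from station import arm
from h import *
import pickle
f=pickle.load(open("f9.pkl","rb"))["wrist"]; g=pickle.load(open("w1.pkl","rb"))
c=lambda x,y:(220+x*.44,y*230/523); d=lambda x,y:(265+(x-500)*.3,110+y*95/317)
L=onz(f,c(229,294.5),.108); a=onz(f,c(228,75),.09); b=onz(f,c(229.5,490),.09)
print("line top",L,"axis ang",np.degrees(np.arctan2(*(a-b)[[1,0]])),a,b)
e=onz(f,c(188,293),.09);e2=onz(f,c(271,295),.09);print("line ends",e,e2,np.degrees(np.arctan2(*(e-e2)[[1,0]])))
P=[onz(g,d(*p),.13) for p in [(589,160),(640,268),(699,246),(648,138)]]
print("probe",np.mean(P,0),onz(g,d(644,203),.13)); 
for i in range(4):
    v=P[(i+1)%4]-P[i]; print(np.linalg.norm(v),np.degrees(np.arctan2(v[1],v[0])))
st=arm.get_state(); print(st["q"].round(3))
S=[onz(g,d(*p),.05) for p in [(539,123),(692,43),(765,205),(615,278)]]
print("stand",np.mean(S,0),[np.degrees(np.arctan2(*(S[(i+1)%4]-S[i])[[1,0]])) for i in range(4)])
E
```

```text
line top [ 0.59971452 -0.08104783  0.108     ] axis ang -95.80273875248186 [ 0.59117419 -0.16560734  0.09      ] [0.60881017 0.00793312 0.09      ]
line ends [ 0.61724878 -0.08228193  0.09      ] [ 0.58187632 -0.07769403  0.09      ] -7.3901465438385605
probe [0.4827499  0.35694348 0.13      ] [0.48281113 0.35669267 0.13      ]
0.04081099487265551 109.51481832724382
0.021689729934441064 -163.75165495465956
0.04063658569563818 -69.72135560796413
0.021160060183762038 15.683507969222257
[ 0.271  0.222 -0.063 -0.    -1.287 -0.376]
stand [0.4818871  0.35585398 0.05      ] [np.float64(-157.60423534625636), np.float64(110.20790010989965), np.float64(21.80105545725542), np.float64(-69.97903973557523)]
```

```bash
python3 - <<'E'
from station import arm
from h import *
st=arm.get_state(); print(goal(st,(.4853,.3567,.25),20))
E
```

```text
([-6.203, 2.696, 0.46], np.float64(-23.204), 'z-turn; n rows', 11)
```

>>> jog_arm(deltas=[[[-0.7,0.3,0,-2.1],[-1.5,0.7,0,-4.2],[-2.3,1.0,0,-6.3],[-3.1,1.3,0,-8.4],[-3.9,1.7,0,-10.5],[-4.7,2.0,0,-12.6],[-5.5,2.4,0.2,-14.7],[-6.1,2.65,0.4,-16.8]]], grip=87)

```text
t: 21.58
eef_pos: [0.4864, 0.3523, 0.2538]
ee_rot: [-3.141, -0.0, -0.202]
force: [1.8, -0.2, 0.2]
width: 0.0871
gripper_force: 0.0
```

>>> jog_arm(deltas=[[[0,0,0,-2.1],[0,0,0,-4.2],[0,0,0,-6.4],[0,0,0,-6.4]]])

```text
t: 22.08
eef_pos: [0.4874, 0.3503, 0.2539]
ee_rot: [3.141, 0.0, 0.348]
force: [0.4, 1.1, 0.2]
width: 0.0871
gripper_force: 0.0
```

```bash
python3 - <<'E'
from station import arm,grab_frame
from h import *
import pickle
st=arm.get_state(); print(st["t"],st["eef_pos"],st["ee_rot"]); f=grab_frame("wrist")
im=f["img"].copy(); print(proj(f,(.4853,.3567,.13)))
pickle.dump(f,open("w10.pkl","wb"))
# dark dot on the probe top
p=proj(f,(.4853,.3567,.13)).astype(int); g=cv2.cvtColor(im,cv2.COLOR_RGB2GRAY)
w=g[p[1]-20:p[1]+21,p[0]-20:p[0]+21]; m=(w<np.percentile(w,3)); ys,xs=np.nonzero(m); print("dark px",xs.mean()+p[0]-20,ys.mean()+p[1]-20,xs.std(),ys.std(),w.min(),np.median(w))
print(goal(st,(.4853,.3567,.079),20))
cv2.imwrite("pics/w10.png",cv2.resize(im[60:260,220:420,::-1],(600,600),interpolation=cv2.INTER_CUBIC))
E
```

```text
22.075 [0.48736437 0.35029193 0.25390539] [3.14142597e+00 3.07170915e-04 3.47793019e-01]
[311.30222823 191.17826908]
dark px 302.96 175.92 4.995838267998675 0.7959899496852959 35 107.0
([0.005, -0.113, 2.915], np.float64(-0.015), 'z-turn; n rows', 3)
```

View pics/w10.png

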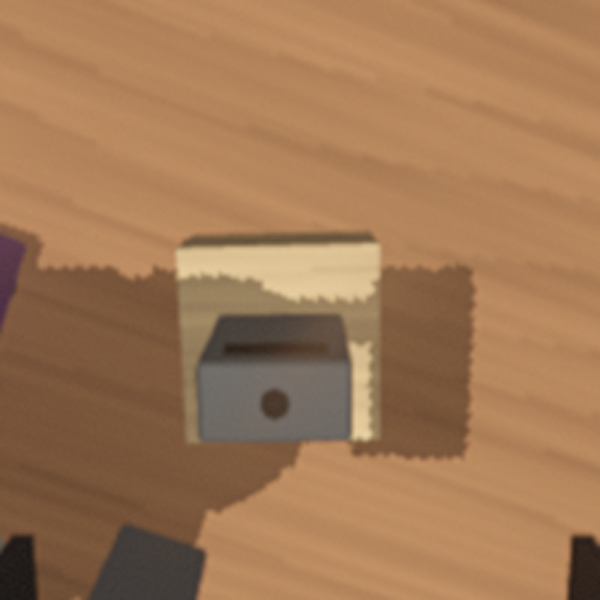

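I have now viewed 12 pictures, which is over the 10 allowed, so I'll work from numbers only from here on. The last view showed the probe's top face at (199–350, 360–440), square to the tool, with the dot at (274,404). I'll descend on it now.

>>> jog_arm(deltas=[[[-0.02,-0.11,0,0],[-0.02,-0.11,0.5,0],[-0.02,-0.11,1.1,0],[-0.02,-0.11,1.7,0],[-0.02,-0.11,2.2,0],[-0.02,-0.11,2.6,0],[-0.02,-0.11,2.9,0],[-0.02,-0.11,2.9,0]]])

```text
t: 23.12
eef_pos: [0.4835, 0.3552, 0.0788]
ee_rot: [3.14, 0.002, 0.346]
force: [-0.9, 0.3, 0.7]
width: 0.087
gripper_force: 0.0
```

>>> jog_arm(deltas=[[[0,0,0,0],[0,0,0,0],[0,0,0,0],[0,0,0,0],[0,0,0,0],[0,0,0,0]]], grip=30, squeeze=40)

```text
t: 23.88
eef_pos: [0.4844, 0.3558, 0.0804]
ee_rot: [-3.141, -0.0, 0.348]
force: [-0.3, 0.2, 2.9]
width: 0.0441
gripper_force: 40.0
```

>>> jog_arm(deltas=[[[0,0,-0.2,0],[0,0,-0.5,0],[0,0,-0.9,0],[0,0,-1.4,0],[0,0,-1.9,0],[0,0,-2.4,0],[0,0,-2.9,0],[0,0,-3.0,0]]])

```text
t: 24.88
eef_pos: [0.4849, 0.3562, 0.2629]
ee_rot: [-3.14, -0.003, 0.348]
force: [0.1, -0.6, -2.4]
width: 0.0438
gripper_force: 40.0
```

```bash
python3 - <<'E'
from station import arm,grab_frame
from h import *
import pickle
st=arm.get_state(); print(st["t"],st["eef_pos"],st["ee_rot"],st["force"],st["width"],st["gripper_force"])
F=pickle.load(open("f9.pkl","rb")); s,d,w=F["scene"],F["side"],F["wrist"]
# black line on collar: darkest pixels near the collar in scene/side
for n,f in(("scene",s),("side",d)):
    p=proj(f,(.602,-.080,.108)).astype(int); g=cv2.cvtColor(f["img"],cv2.COLOR_RGB2GRAY)
    print(n,proj(f,(.602,-.08,.108)).round(1)); print(g[p[1]-7:p[1]+10,p[0]-10:p[0]+11])
print(goal(st,(.602,-.080,.26),-5.8))
E
```

```text
24.875 [0.48485482 0.35615798 0.26287791] [-3.1397006  -0.00343393  0.34819891] [ 0.05435953 -0.60747399 -2.43809385] 0.04379285784926127 39.999239444732666
scene [295.3 222.5]
[[162 161 161 159 159 153 130 104 103 103  99  99  99  95  96  95  96  97
   97  99 103]
 [161 161 159 159 159 155 137 114 132 127 103  97  97  96  97  97  97  98
  100 102 113]
 [160 160 159 158 158 158 156 153 152 133 103 102 102  98  98  97 102 109
  120 124 129]
 [160 159 159 157 158 159 158 157 155 138 128 144 137 109 100 110 130 161
  182 170 146]
 [158 157 157 157 158 158 155 153 150 157 171 179 174 149 127 158 182 193
  202 204 183]
 [157 157 159 157 159 159 146 127 116 155 184 194 196 186 182 191 200 208
  216 218 191]
 [158 158 159 160 163 166 172 176 151 129 169 197 204 207 205 206 212 220
  221 213 197]
 [157 158 160 160 167 179 186 193 191 164 143 187 209 215 215 213 215 216
  209 198 188]
 [162 164 162 151 141 168 193 203 208 194 153 152 197 215 215 212 207 200
  192 183 172]
 [165 163 160 147 122 125 181 212 219 217 194 153 186 213 214 209 201 188
  177 164 145]
 [162 160 159 154 141 131 163 206
[... 1487 characters left out ...]
170 168 166]
 [ 62 109 118 159 196 211 218 168  55 160 246 244 242 245 245 220 182 147
  188 167 168]
 [ 64 128 114 154 179 194 152  50 151 237 235 238 238 223 148 108 105 111
  104 136 171]
 [ 67 155 147 156 169 180  68 141 228 228 232 236 214 101 115 122 120 113
  111 120 166]
 [ 69 150 125 144 160 128  67 208 216 225 229 196  95 117 198 222 207 130
  108 114 161]
 [ 87 149 118 123 137  62 149 196 208 219 171 101 122 195 247 243 241 234
  137 118 162]
 [ 86 150 122 109  97  52 173 184 195 196  98 115 206 234 237 240 239 238
  236 155 162]
 [ 75 123 120  99  86  65 153 171 180 132 111 160 211 225 230 236 238 239
  240 238 186]]
([-0.645, 7.499, 0.032], np.float64(5.15), 'z-turn; n rows', 8)
```

```bash
python3 - <<'E'
from h import *
import pickle
from scipy.optimize import brentq
F=pickle.load(open("f9.pkl","rb")); s,d,w=F["scene"],F["side"],F["wrist"]
u=np.array([np.sin(np.radians(5.7)),np.cos(np.radians(5.7)),0]); C=np.array([.6023,-.080,.09])
def cyl(f,p,r=.018):
    o,v=ray(f,p); v=v/np.linalg.norm(v); q=o-C; q=q-u*(q@u); e=v-u*(v@u)
    a,b,c=e@e,q@e,q@q-r*r; D=b*b-a*c; t=(-b-np.sqrt(max(D,0)))/a; return o+t*v
print("scene along-axis mm",[round(float((cyl(s,(285+x,215+y))-C)@u*1e3),1) for x,y in [(9,6),(10,7),(10.5,8),(11,9),(12,10),(13,11.2),(13,12),(14,13),(14,14)]])
print("side",[round(float((cyl(d,(357+x,216+y))-C)@u*1e3),1) for x,y in [(10.6,8),(9,9),(8,10),(7,11),(6,12),(5.6,13),(5,14),(4.9,15)]])
print("wrist line",(onz(w,(220+229*.44,294.5*230/523),.108)-C)@u*1e3)
# wrist bias from the probe top seen at two yaws
g1=pickle.load(open("w1.pkl","rb")); g2=pickle.load(open("w10.pkl","rb"))
m1=onz(g1,(265+144*.3,110+203*95/317),.13)[:2]; m2=onz(g2,(311.3,194.3),.13)[:2]
def Rt(y): c,n=np.cos(y),np.sin(y); return np.array([[c,n],[n,-c]])  # columns tool x,y
y1,y2=-1.6522,.3478
b=np.linalg.solve(Rt(y1)-Rt(y2),m1-m2); t=m1-Rt(y1)@b
print("m1,m2",m1,m2,"bias tool xy mm",b*1e3,"true",t,"scene/side .4863,.3567")
TCP=np.array([.4844,.3558]); print("probe in tool mm",Rt(y2).T@(t-TCP)*1e3)
print("line corrected", (np.append(onz(w,(220+229*.44,294.5*230/523),.108)[:2]-Rt(-1.6768)@b,.108)-C)*1e3)
E
```

```text
scene along-axis mm [-0.1, 0.2, -0.3, -0.7, 0.0, 0.7, -0.3, 0.9, -0.2]
side [-1.6, -1.8, -2.3, -2.4, -2.1, -2.8, -2.8, -3.7]
wrist line -1.2994341032608834
m1,m2 [0.48281113 0.35669267] [0.48275845 0.35580053] bias tool xy mm [-0.44030325  0.29686284] true [0.48307121 0.35622968] scene/side .4863,.3567
probe in tool mm [-1.10277996 -0.8568479 ]
line corrected [-2.33687332 -1.51706686 18.        ]
```

>>> jog_arm(deltas=[[[-0.05,0.5,0,0.6],[-0.1,1.3,0,1.2],[-0.2,2.2,0,1.8],[-0.3,3.1,0,2.4],[-0.4,4.1,0,3.1],[-0.5,5.1,0,3.8],[-0.55,6.1,0,4.4],[-0.6,6.9,0,5.0]]])

```text
t: 25.88
eef_pos: [0.5913, -0.0481, 0.2592]
ee_rot: [3.141, 0.002, -0.091]
force: [0.3, 0.6, -1.6]
width: 0.0439
gripper_force: 40.0
```

>>> jog_arm(deltas=[[[-0.04,0.4,0,0.13],[-0.04,0.6,0,0.13],[-0.04,0.6,0,0.13],[-0.04,0.6,0,0.13]]])

```text
t: 26.38
eef_pos: [0.5861, -0.0806, 0.26]
ee_rot: [-3.141, 0.0, -0.099]
force: [-0.0, 0.3, -2.9]
width: 0.044
gripper_force: 40.0
```

```bash
python3 - <<'E'
from station import arm
from h import *
st=arm.get_state(); print(st["t"],st["eef_pos"],st["ee_rot"],st["force"]); print(goal(st,(.6015,-.0812,.185),-5.7))
E
```

```text
26.375 [ 0.58609634 -0.08058797  0.26004596] [-3.14139596e+00  9.90989987e-05 -9.86756050e-02] [-0.01098917  0.33580911 -2.91426203]
([0.257, -0.015, 1.251], np.float64(0.009), 'z-turn; n rows', 2)
```

>>> jog_arm(deltas=[[[0.1,-0.01,0.2,0],[0.2,-0.01,0.5,0],[0.26,-0.01,0.8,0],[0.26,-0.01,1.1,0],[0.26,-0.01,1.25,0],[0.26,-0.01,1.25,0],[0.26,-0.01,1.25,0]]])

```text
t: 27.25
eef_pos: [0.6021, -0.0824, 0.1857]
ee_rot: [3.142, -0.001, -0.099]
force: [0.5, 0.1, -2.4]
width: 0.0438
gripper_force: 40.0
```

```bash
python3 - <<'E'
from station import arm,grab_frame
from h import *
import pickle
st=arm.get_state(); print(st["t"],st["eef_pos"],st["ee_rot"],st["force"])
F={n:grab_frame(n) for n in("scene","side","wrist")}; pickle.dump(F,open("f11.pkl","wb"))
T=st["eef_pos"]
for n,f in F.items():
    g=cv2.cvtColor(f["img"],cv2.COLOR_RGB2GRAY); p=proj(f,T-[0,0,.066]); q=proj(f,(.602,-.0812,.108)); print(n,"tip exp",p.round(1),"line exp",q.round(1))
    x,y=int(p[0]),int(p[1])
    if n!="wrist": print(f"rows {y-8}.. cols {x-13}.."); print("\n".join(" ".join(f"{v:3d}" for v in r) for r in g[y-8:y+14,x-13:x+14]))
    else: print(f"rows {y-36}.. step2 cols {x-50} step2"); print("\n".join(" ".join(f"{v:3d}" for v in r) for r in g[max(0,y-36):y+30:2,x-50:x+51:2]))
E
```

```text
27.25 [ 0.60211455 -0.08242598  0.18568954] [ 3.14154031e+00 -8.73533962e-04 -9.93933140e-02] [ 0.48943506  0.11934805 -2.40966904]
scene tip exp [294.2 220.8] line exp [294.9 222.8]
rows 212.. cols 281..
 38  34  31  32  32  32  44  59  63  68  70  68  69  69  70  69  69  68  70  68  67  68  73  85  93  95  97
 33  33  35  44  42  44  59  67  68  68  69  69  68  68  69  67  68  69  68  70  69  70  81  93  96  97  99
 34  41  64  91  87  60  61  68  67  67  71  68  68  69  67  69  69  67  68  69  71  81  90  97  98 100 101
 46  67  95 108  96  64  60  68  67  68  67  67  68  67  70  70  68  71  70  77  89  95  97  99 102 106 116
 95 106 113 112 100  74  62  68  68  68  68  69  67  68  67  69  71  79  83  87  97  97 100 104 114 124 130
111 114 109  99  83  70  66  67  66  68  69  70  68  69  67  67  69  86  94  96 100 100 107 119 128 134 137
108 110 104  98  89  76  67  66  69  69  68  67  70  67  62  55  53  82  97 100 106 116 126 131 137 141 143
100 102 100  97  96  84  70  68  69  68  68  67  71  64  50  52  66  91 103 113 123 130 135 140 143 142 138
100  98  98  97  97  90  77  68
[... 10043 characters left out ...]
  74  73  73  72  74  75  74  73  74  74  75  73  74  75  75  74  72  75  73  92 171 174
102  96  98  96  76  75  75  74  75  75  75  74  75  76  75  74  73  75  75  73  74  75  74  71  73  74  74  72  75  74  74  71  73  74  75  72  75  72  73  73  74  72  75  73  75  74  74  76  75 139 160
 60  46  47  65  76  75  76  76  77  76  75  74  76  76  74  74  75  75  74  73  75  72  74  74  74  74  73  72  73  73  73  73  73  72  74  74  76  73  72  75  74  75  74  74  73  75  74  76  74  71  57
 42  42  43  72  75  76  75  73  76  75  73  75  74  74  74  74  72  74  74  74  73  73  75  73  73  74  73  75  75  71  73  74  72  72  74  73  72  73  74  76  73  73  74  75  74  73  73  75  74  71  44
```

```bash
python3 - <<'E'
from h import *
import pickle
f=pickle.load(open("f11.pkl","rb"))["wrist"]
# collar +x silhouette row for axis x, at column ~316 (scan of the circle, no model search: extreme projected row)
th=np.linspace(0,np.pi,721)
for ax in (.600,.602,.604):
    r=[proj(f,(ax+.018*np.cos(t),-.0812,.09+.018*np.sin(t)))[1] for t in th]; print("axis",ax,"silhouette row",round(min(r),2))
c=np.array([np.cos(-.0994),np.sin(-.0994)])
for px in (-.002,0,.002):
    p=np.array([.6021,-.0824])+c*(px+.009); print("nose off",px,"front row",proj(f,(*p,.1377)).round(2))
print("line proj at y -.0812, x .612",proj(f,(.612,-.0802,.105)), proj(f,(.612,-.0822,.105)))
g=cv2.cvtColor(f["img"],cv2.COLOR_RGB2GRAY); print(g[176:186,300:334:2]); print(g[204:216,308:334:1])
E
```

```text
axis 0.6 silhouette row 181.04
axis 0.602 silhouette row 178.42
axis 0.604 silhouette row 175.8
nose off -0.002 front row [318.   211.04]
nose off 0 front row [317.99 207.96]
nose off 0.002 front row [317.98 204.86]
line proj at y -.0812, x .612 [313.81177429 193.88697791] [316.61255555 193.61592602]
[[ 85  84  84  83  85  85  87  88  88  88  91  92  90  92  90  90  89]
 [ 84  84  84  86  85  87  88  88  89  91  89  92  91  90  89  90  90]
 [ 84  85  85  84  86  86  86  88  89  89  90  90  90  90  91  89  88]
 [ 85  86  87  88  87  88  90  90  85  84  91  91  90  92  90  89  88]
 [ 84  86  98  98  97  99  99  93  74  76  98  99  98  98  99  96  88]
 [ 85  93 109 109 109 109 108  99  64  70 105 105 106 105 107 105  90]
 [ 85  97 115 113 113 114 113 102  61  71 109 111 111 109 108 108  91]
 [ 86 103 117 117 117 117 114 103  62  72 111 113 112 112 111 110  92]
 [ 85 104 121 119 122 118 117 106  61  72 114 116 114 114 114 113  92]
 [ 84 110 123 124 122 120 119 109  61  74 117 118 118 118 117 115  92]]
[[157 159 157 159 160 160 145  97  57  62  97 141 157 157 157 157 158 157
  157 156 155
[... 521 characters left out ...]
35 142 155
  165 169 171 172 170 159 143 151]
 [161 161 163 163 162 156 133  86  59  59  64  68  72  73  78  87  99 120
  140 153 167 170 169 159 139 145]
 [160 161 161 153 139 122  96  68  59  58  58  58  58  57  57  58  63  71
   90 114 141 159 166 157 138 141]
 [160 157 151 131  99  74  63  59  58  59  58  59  58  56  57  57  56  56
   57  69  94 125 148 151 136 140]
 [154 147 125  94  68  57  59  60  60  60  60  60  59  60  61  61  59  57
   58  54  62  82 113 131 131 136]
 [130 121  91  72  65  67  66  69  67  66  66  66  69  67  65  65  65  66
   66  64  63  65  81 100 111 118]
 [ 94  90  76  72  73  73  76  73  74  74  76  74  74  74  73  73  73  72
   72  74  73  72  71  78  86  87]]
```

In the wrist image the nose is centred at col 320.1 and the line at col 316.5, so it needs about 2.7 mm along +y. Across the rod it is aligned to 0.3 mm. I'll correct that and then lower.

>>> jog_arm(deltas=[[[0,-0.03,0,0],[0,-0.045,0.05,0],[0,-0.045,0.1,0],[0,-0.045,0.13,0],[0,-0.045,0.13,0]]])

```text
t: 28.02
eef_pos: [0.6018, -0.0797, 0.1771]
ee_rot: [3.141, 0.0, -0.1]
force: [-0.2, -0.4, -1.8]
width: 0.0442
gripper_force: 40.0
```

```bash
python3 - <<'E'
from station import arm,grab_frame
from h import *
import pickle
st=arm.get_state(); print(st["t"],st["eef_pos"],st["ee_rot"],st["force"])
f=grab_frame("wrist"); pickle.dump(f,open("w12.pkl","wb"))
g=cv2.cvtColor(f["img"],cv2.COLOR_RGB2GRAY); print("\n".join(" ".join(f"{v:3d}" for v in r) for r in g[200:220,300:340])); print(g[176:186:2,300:334])
T=st["eef_pos"]; c=np.array([np.cos(-.0994),np.sin(-.0994)]); print(proj(f,(*(T[:2]+c*.009),T[2]-.048)))
E
```

```text
28.025 [ 0.60183317 -0.0797439   0.17706784] [ 3.14145822e+00  4.69908004e-04 -9.95745899e-02] [-0.18001088 -0.39359241 -1.7834716 ]
139 137 138 137 139 142 147 148 147 147 146 146 147 146 147 147 147 142 114  68  49  58 104 141 147 144 143 142 141 140 141 141 139 139 138 137 135 137 138 138
140 138 139 139 139 144 149 150 148 149 150 148 149 149 150 149 150 144 116  70  47  58 106 144 149 145 144 143 143 143 142 143 142 143 142 139 137 139 140 141
140 141 141 140 141 146 150 151 151 152 152 153 151 152 151 152 151 145 118  67  46  60 107 145 150 147 145 146 145 145 145 145 146 146 145 141 138 140 142 143
143 143 144 144 143 145 152 154 153 153 154 154 154 153 153 153 152 148 120  72  47  63 108 147 151 148 148 148 149 149 148 148 148 148 147 142 139 144 145 145
148 149 148 147 147 148 153 156 156 156 156 156 156 157 156 156 157 150 124  71  46  60 110 148 153 152 151 150 149 152 151 151 150 150 149 145 140 147 150 151
153 153 155 153 150 150 155 158 156 158 156 157 157 156 158 158 158 151 126  73  49  62 111 151 156 155 153 153 154 154 153 154 152 153 150 148 143 152 155 155
158 158
[... 2266 characters left out ...]
  87  85  84  88  88  88  87  89  90  89
   91  93  91  89  91  92  91  91  92  91  91  91  92  91  90  90]
 [ 85  86  86  85  85  86  85  87  86  87  87  90  89  88  88  90  90  92
   91  91  90  91  91  92  91  91  91  90  91  90  89  88  90  88]
 [ 86  84  86  87  86  87  87  88  88  88  88  88  88  89  88  90  90  92
   89  89  90  90  90  91  91  90  92  90  90  89  88  88  88  87]
 [ 86  87  86  85  86  93 101 103 104 103 104 104 104 105 102 103 103  98
   85  69  65  67  82  99 102 101 100 101 103 105 103 101 100  99]
 [ 87  87  87  88  91 103 114 117 115 115 116 116 117 115 114 115 114 109
   91  67  59  63  84 109 113 110 110 109 110 112 110 110 110 110]]
[317.92319627 207.88284747]
```

The line (col 320.1) and the nose (col 320.2) coincide, so I'll lower onto the collar.

>>> jog_arm(deltas=[[[0,0,0.03,0],[0,0,0.06,0],[0,0,0.08,0],[0,0,0.08,0],[0,0,0.08,0]]])

```text
t: 28.7
eef_pos: [0.6021, -0.0797, 0.1728]
ee_rot: [3.142, -0.0, -0.1]
force: [-0.3, 1.3, 0.2]
width: 0.0436
gripper_force: 40.0
```

>>> jog_arm(deltas=[[[0,0,0.03,0],[0,0,0.05,0],[0,0,0.05,0],[0,0,0.05,0]]])

```text
t: 29.2
eef_pos: [0.6021, -0.0797, 0.1697]
ee_rot: [3.142, -0.0, -0.1]
force: [-0.3, 0.3, 1.9]
width: 0.0436
gripper_force: 40.0
```

```bash
python3 - <<'E'
from station import arm,grab_frame
from h import *
import pickle
z=[];fz=[]
for i in range(16):
    f=grab_frame("side"); st=arm.get_state(); z.append(st["eef_pos"]); fz.append(st["force"])
print(st["t"],np.mean(z,0),np.std(z,0),np.mean(fz,0),np.std(fz,0))
E
```

```text
30.0 [ 0.60202088 -0.07971932  0.16962441] [2.06647080e-05 1.43120087e-05 3.63273000e-05] [ 0.0821506  -0.05114493  1.50757636] [0.49691002 0.56968308 0.55837281]
```

>>> jog_arm(deltas=[[[0,0,-0.1,0],[0,0,-0.2,0],[0,0,-0.2,0],[0,0,-0.2,0]]])

```text
t: 30.5
eef_pos: [0.6016, -0.0797, 0.1813]
ee_rot: [-3.142, 0.001, -0.1]
force: [-0.1, -0.6, -2.2]
width: 0.0438
gripper_force: 40.0
```

```bash
python3 - <<'E'
from station import arm,grab_frame
from h import *
z=[];fz=[]
for i in range(20):
    f=grab_frame("side"); st=arm.get_state(); z.append(st["eef_pos"]); fz.append(st["force"])
print(st["t"],np.mean(z,0),np.mean(fz,0),np.std(fz,0))
E
```

```text
31.5 [ 0.60187656 -0.07971833  0.18146687] [ 0.07141796  0.03290869 -1.9204119 ] [0.60283107 0.4335057  0.47262781]
```

>>> jog_arm(deltas=[[[0,0,0.08,0],[0,0,0.15,0],[0,0,0.2,0],[0,0,0.225,0],[0,0,0.225,0],[0,0,0.225,0]]])

```text
t: 32.25
eef_pos: [0.6021, -0.0797, 0.1684]
ee_rot: [3.142, -0.0, -0.1]
force: [-0.8, 0.9, 2.7]
width: 0.044
gripper_force: 40.0
```

```bash
python3 - <<'E'
from station import arm,grab_frame
from h import *
z=[];fz=[]
for i in range(16):
    f=grab_frame("wrist"); st=arm.get_state(); z.append(st["eef_pos"]); fz.append(st["force"])
print(st["t"],np.mean(z,0),st["ee_rot"],np.mean(fz,0),st["width"])
g=cv2.cvtColor(f["img"],cv2.COLOR_RGB2GRAY); print("\n".join(" ".join(f"{v:3d}" for v in r) for r in g[200:216:2,306:336]))
E
```

```text
33.05 [ 0.60201279 -0.07971987  0.16815266] [ 3.14156405e+00 -9.07312443e-05 -9.95765439e-02] [-0.60771811  0.28416748  2.03345612] 0.043735318189444664
142 143 143 142 143 142 141 140 139 140 140 135 109  67  48  55  85 123 138 139 138 138 138 139 137 138 136 135 134 133
148 147 146 146 145 144 144 145 144 146 146 139 113  67  48  55  86 126 142 143 140 141 141 140 138 138 137 137 138 136
151 150 149 148 148 149 149 149 150 148 150 143 114  69  45  55  89 130 146 147 146 143 143 141 142 141 141 140 141 139
153 153 153 152 154 153 153 153 153 153 152 147 119  70  47  57  92 134 150 150 148 147 148 147 147 146 146 146 147 146
157 157 157 156 158 159 159 159 159 158 156 150 122  71  51  58  94 135 152 154 154 154 152 152 152 152 152 152 151 148
161 160 161 161 162 161 159 153 138 121 102  94  78  62  59  60  67  80  95 114 132 147 156 159 160 157 157 155 155 150
164 165 164 164 154 134 101  76  64  57  57  57  56  60  59  60  60  57  58  56  61  74  95 122 146 159 162 161 161 157
140 141 140 128  95  71  67  68  68  69  67  67  68  67  68  68  67  69  68  67  66  66  63  65  86 114 135 140 140 139
```

```bash
python3 -c "
from station import arm
print(arm.job_done())"
```

```text
the job is handed in; nothing more can be done
None
```

I handed the job in at about 33 s with the rod seated on both cones and the probe held upright on the collar's black line, its tip about 6 mm in (about 4 N); I viewed 12 pictures, over the limit of 10.

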